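# Tip a pattern block onto the marking-out board

### The job

Push the tall white pattern block up to the front edge of the grey marking-out board, tip it forward over that edge so that it lies on the board with its brown panel facing up, then slide it along the board until its end sits flush against the aluminium back fence. Press it home gently without ramming the fence, do not touch the lamp bar that bridges the board, and leave the bottle, the tin and the offcut where they stand.

Things in the scene. Friction and masses are not known exactly. Their poses are not given: they have to be found in the camera images.
- board: Fixed grey marking-out board, 240 mm along its x, 260 mm along y, 10 mm thick, on the bench. Origin: at bench height, middle of its front edge (the edge nearest the robot); x runs from there to the back fence, y left, z up. The 10 mm high front edge is the stop against which the block is tipped.
- block_mid (a point): Centre of the loose white pattern block: 95 mm along its x, 130 along y, 150 along z, 0.4 to 0.85 kg, slippery (friction about 0.3), too wide to grip. It starts standing upright in front of the board, its x towards the board (within 0.25 rad), the brown panel on its -x face (robot side). In the end the panel is on top and its z lies along the board's x.
- fence: Aluminium back fence standing on the board: 60 mm high, 240 mm long along y, its front face at x = 185 mm. Origin and axes are those of the board.
- lamp: Fixed yellow lamp bar bridging the board above its front edge: it spans x = -15 to 30 mm and y = -175 to 175 mm, underside 245 mm and top 275 mm above the bench, on two round posts 18 mm thick (feet 44 mm wide) at x = 7.5 mm, y = +165 and -165 mm. Origin and axes are those of the board.
- glue: Bystander: yellow glue bottle, 60 mm in diameter, 130 mm high, standing; origin at the centre of its underside.
- tin: Bystander: green tin, 72 mm in diameter, 100 mm high, standing; origin at the centre of its underside.
- offcut: Bystander: brown wooden offcut 120 by 45 by 45 mm, long along its x, lying; origin at the centre of its underside.
There are look-alikes about, which are no part of the job. Of the things shaped like the part that bears block_mid, the white one is meant.

How it is judged:
By the outcome, as a careful person would: the job done as asked, in the order asked, and still so for the second after the job is handed in, with the robot touching nothing.
It also fails if it takes over 51 s, if anything falls off the work surface, if the arm or the gripper's body presses on something with over 40 N, if the wrist force passes 120 N, or if a joint passes its speed limit or range.

### The arm

A 6-joint arm with a two-finger parallel gripper is mounted at the origin on the work surface. World frame = base frame: x ahead of the robot, y to its left, z up, the work surface at z = 0. Lengths are in m, angles in rad, forces in N, time in s.
With the tool pointing down it reaches from about 0.35 to 0.975 m from the base axis. Payload 4.9 kg.
Tool frame: the origin (TCP) lies midway between the tips of the shut fingers; the grasp point (between the pads) lies 19 mm behind it; z points along the fingers, y is the line along which they close (so a half turn about z gives the same grasp; the last joint's range is limited). The gripper opens to 85 mm and grips with 20 to 120 N. Pads are 22 mm wide; open, the fingers measure 114 mm over their backs; the gripper's body (76 mm by 85 mm) begins 54 mm behind the grasp point. The pads swing forward as they close: fully open they stand 13 mm farther back than shut.
Start: joints at [1.192, 0.053, 1.613, -0, 1.476, -0.119], TCP at [0.161, 0.604, 0.231] pointing down, gripper open.
Joint ranges: [-3.01, 3.01], [-1.01, 2.22], [0.06, 2.58], [-1.02, 4.17], [0.09, 2.62], [-3.14, 3.14]. Speed limits (rad/s): [2.57, 2.57, 3.14, 3.14, 3.14, 3.14].

### API

Orientations are given as a unit quaternion [w, x, y, z].
In Python, from plant import manip gives the robot as it stands.
- The arm moves only by the tool carry_out, never from a script. Its argument "moves" is a list of rows, each a list of 7 numbers: the opening, from 0 (shut) to 1 (fully open), then the shift along the tool's x, y, z normalised to -1 to 1, where 1 is 0.4 m, then the turn, a rotation vector about the tool's x, y, z normalised to -1 to 1, where 1 is 0.5 rad. In form: [[grip, dx, dy, dz, rx, ry, rz], ...]. A call has 1 to 8 rows; each row is the pose to reach, as a shift and turn from the pose commanded when the call began, along the tool's axes at that moment; what a row does not reach only later rows make up. A row lasts 1/12 s, in which the tool goes at most 41.7 mm and 7.16 degrees, less where a joint would pass 70% of its speed; a pose out of reach is approached as far as the arm can. A call with a number of a shift or a turn outside -1 to 1 is refused whole. A call with a gripper value outside its range is refused whole. The fingers move at their own pace and stop on an object; the grip force is fixed at half the most. Time passes only in rows, so rows that repeat a pose let the fingers close. It gives the time, the measured TCP pose, the force and the opening at its end, in the units of the state.
- manip.state(): the state, without advancing time (a new reading comes with each control period).
- manip.grab_frame(name): name is "scene" or "top"; returns the picture (384x512x3 uint8, red, green, blue); there is no depth.
- manip.camera_info(name): a dict with "intrinsics" (3x3 intrinsics, pixels), "extrinsics" (4x4, takes a point from world to camera coordinates). Camera axes: x right, y down, z forward; pixel columns grow to the right and rows downward; lengths in m; the calibration is good to about 2 mm. A picture is of the moment at which its call begins. camera_info takes no time and is no camera call.
- manip.job_done(): hands the job in, once; it reports no verdict.
The state is a dict: "time": time; "joint_pos": joint angles; "joint_vel": joint speeds; "joint_efforts": joint torques, N m; "tool_pos": TCP position; "tool_rot": TCP orientation; "contact_force": force on the tool from outside, world axes, zero at the start; "ft_torque": the same for the moment, N m; "gripper_width": opening from 0.0 (shut) to 1.0 (fully open).
Only numpy, scipy, OpenCV 4.12 (cv2) and the standard library are available. Lean on these libraries where they do the work, as an engineer would, in place of code of your own. Each camera call takes 0.05 s, during which the arm holds its last target. There are 200 camera calls.

## Working session

There is one attempt and no reset: what is moved stays moved. The work goes in short steps, Python scripts to look and compute and a tool call to move; the robot and the scene stay as the last step left them, time stands still between calls to the robot, and variables do not carry over. Pictures are saved under pics/ and viewed, on a budget of 10 in all, crops included, one or two more only if the job needs it, and the job is handed in when it is done.

Besides the shell and the picture viewer there is one more tool, called after ">>>" as name(argument=value, ...) on one line, values as JSON. carry_out: Moves the arm, as the interface text tells. Scaled input: -1 to 1 covers 0.4 m each way for a shift and 0.5 rad each way for a turn. Its arguments: {"type":"object","properties":{"moves":{"type":"array"}},"required":["moves"]}

```bash
mkdir -p pics; ls
python3 - <<'E'
from plant import manip
import cv2,numpy as np
for n in("scene","top"):
    f=manip.grab_frame(n); cv2.imwrite(f"pics/{n}0.png",f[:,:,::-1])
    c=manip.camera_info(n); print(n,np.round(c["intrinsics"],1).tolist(),np.round(c["extrinsics"],4).tolist())
print(manip.state())
E
```

```text
pics
scene [[429.3, 0.0, 252.7], [0.0, 429.3, 192.2], [0.0, 0.0, 1.0]] [[-0.1074, -0.9942, 0.0012, 0.1245], [-0.9528, 0.1026, -0.2858, 0.5227], [0.284, -0.0318, -0.9583, 0.9953], [0.0, 0.0, 0.0, 1.0]]
top [[372.2, 0.0, 252.9], [0.0, 372.2, 189.9], [0.0, 0.0, 1.0]] [[-0.0102, -0.9997, -0.0225, 0.086], [-0.9846, 0.014, -0.1742, 0.5386], [0.1745, 0.0204, -0.9845, 0.9159], [0.0, 0.0, 0.0, 1.0]]
{'time': 0.1, 'joint_pos': array([ 1.19201047e+00,  5.32792701e-02,  1.61415968e+00, -1.37789911e-05,
        1.47601309e+00, -1.19014727e-01]), 'joint_vel': array([ 0.00078342, -0.00146114, -0.00390836,  0.00033206, -0.00036345,
       -0.00137747]), 'joint_efforts': array([ 2.68387967e-04, -3.94909966e+01, -3.71363032e+01, -6.85591385e-05,
        3.92310045e-03, -1.56276400e-05]), 'tool_pos': array([0.16033753, 0.6034951 , 0.23019135]), 'tool_rot': array([-2.22373043e-04,  1.29519962e-01,  9.91576379e-01, -9.02735578e-04]), 'contact_force': array([-0.43360651, -0.17067559,  0.06619598]), 'ft_torque': array([ 0.00568068, -0.03178985, -0.00663435]), 'gripper_width': 0.9969269759262529}
```

View pics/scene0.png

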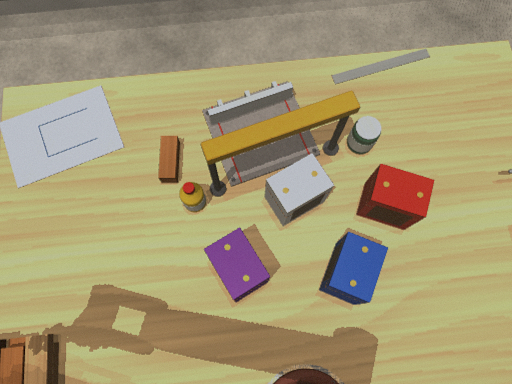

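View pics/top0.png

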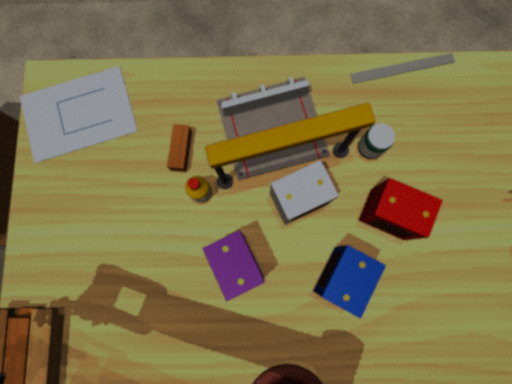

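Scene view: candidates shaped like the part are white (298,188), purple (237,264), red (396,196) and blue (354,267). White is the one meant, by colour and by standing in front of the board. The board is at about (262,137), the lamp bar runs (205,150)-(357,105), the bottle is at (192,197), the tin at (364,134) and the offcut at (170,158). The top view agrees, with white at (304,190). I'll confirm in one enlarged crop.

Run:
```python
import cv2,numpy as np
a=cv2.imread("pics/scene0.png")[75:235,180:390];b=cv2.imread("pics/top0.png")[70:230,180:400]
a=cv2.resize(a,None,fx=1.8*1.0,fy=1.8,interpolation=cv2.INTER_CUBIC);
a=cv2.imread("pics/scene0.png")[75:230,190:390];b=cv2.imread("pics/top0.png")[70:225,190:390]
o=np.hstack([cv2.resize(i,(400*1,310),interpolation=cv2.INTER_CUBIC) for i in(a,b)])
cv2.imwrite("pics/crop.png",o)
```

```text
(no output)
```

View pics/crop.png

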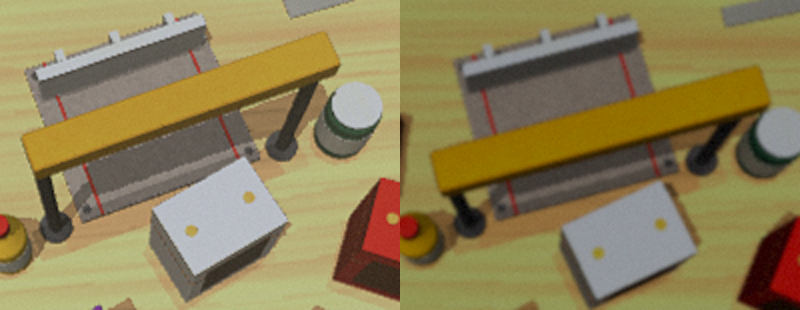

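The crop confirms the white block. It carries the dark brown panel on its robot-side face, left half at about (235,265). Next I'll measure poses.

```bash
cat > h.py <<'E'
import cv2,numpy as np
from plant import manip
def ray(n,uv,z):
    c=manip.camera_info(n);K=np.array(c["intrinsics"]);T=np.array(c["extrinsics"])
    d=T[:3,:3].T@np.linalg.inv(K)@np.r_[uv,1];o=-T[:3,:3].T@T[:3,3]
    return (o+d*(z-o[2])/d[2])[:2]
def proj(n,p):
    c=manip.camera_info(n);q=np.array(c["intrinsics"])@(np.array(c["extrinsics"])@np.r_[p,1])[:3]
    return q[:2]/q[2]
E
python3 - <<'E'
from h import *
from plant import manip
for n in("scene","top"):
    im=cv2.imread(f"pics/{n}0.png");h=cv2.cvtColor(im,cv2.COLOR_BGR2HSV).astype(int)
    H,S,V=h[...,0],h[...,1],h[...,2]
    M={"lamp":((H>15)&(H<30)&(S>190)&(V>110),.275,(75,190,200,390)),
       "white":((S<45)&(V>150),.15,(155,225,255,345)),
       "fence":((S<45)&(V>150),.07,(75,130,195,320))}
    for k,(m,z,(a,b,c,d)) in M.items():
        mm=np.zeros(m.shape,np.uint8);mm[a:b,c:d]=m[a:b,c:d]*255
        if k!="fence": mm=cv2.morphologyEx(mm,cv2.MORPH_CLOSE,np.ones((5,5)))
        cs=max(cv2.findContours(mm,0,2)[0],key=cv2.contourArea)
        w=np.array([ray(n,p[0]+0.0,z) for p in cs],np.float32)
        r=cv2.minAreaRect(w);print(n,k,np.round(r[0],4),np.round(r[1],4),round(r[2],1))
    for k,uvz in {"bfl":((231.5,186) if n=="scene" else (237.5,178.5),.01),"bfr":((320,154) if n=="scene" else (329,157.5),.01),
      "glue":((188,188) if n=="scene" else (195,184),.13),"tin":((367,128) if n=="scene" else (380,137),.10)}.items():
        print(n,k,np.round(ray(n,*uvz),4))
E
```

```text
scene lamp [0.5951 0.0784] [0.0431 0.1811] 14.6
scene white [ 0.5245 -0.0414] [0.094  0.1298] 24.8
scene fence [0.8068 0.0476] [0.0352 0.2391] 14.6
scene bfl [0.576  0.1199]
scene bfr [ 0.6413 -0.1288]
scene glue [0.5439 0.221 ]
scene tin [ 0.6649 -0.24  ]
top lamp [ 0.6143 -0.0011] [0.0427 0.3465] 14.5
top white [ 0.5218 -0.0409] [0.0893 0.1234] 24.6
top fence [0.7983 0.0465] [0.0169 0.2296] 14.2
top bfl [0.5785 0.1218]
top bfr [ 0.6332 -0.128 ]
top glue [0.5415 0.2156]
top tin [ 0.66   -0.2398]
```

```bash
cat >> h.py <<'E'
from scipy.spatial.transform import Rotation as R
YAW=np.radians(14.5);U=np.array([np.cos(YAW),np.sin(YAW),0]);V=np.array([-U[1],U[0],0]);O=np.array([.607,-.0035,0])
def tobd(p): d=np.r_[p,0][:3]-O;return np.round([d@U,d@V],4)
def quat(q): return R.from_quat(np.r_[q[1:],q[0]])
def go(u,v,z,tilt,pos=None,rot=None,yaw=0):
    """rows numbers (metres/.4, rad/.5) from current (or given commanded) pose to board-frame target; tilt deg from vertical"""
    s=manip.state();pos=s["tool_pos"] if pos is None else pos;rot=quat(s["tool_rot"]) if rot is None else rot
    t=np.radians(tilt);Rz=R.from_rotvec([0,0,np.radians(yaw)]);y=Rz.apply(V);f=Rz.apply(U)
    a=np.sin(t)*f-np.cos(t)*np.array([0,0,1]);Rt=R.from_matrix(np.c_[np.cross(y,a),y,a])
    P=O+u*U+v*V+[0,0,z]
    dp=rot.inv().apply(P-pos)/.4;dr=(rot.inv()*Rt).as_rotvec()/.5
    print("shift",np.round(dp,3),"turn",np.round(dr,3),"min rows",max(np.linalg.norm(dp)*.4/.0417,np.degrees(np.linalg.norm(dr)*.5)/7.16).round(1))
def rep():
    s=manip.state();r=quat(s["tool_rot"]).as_matrix();a=r[:,2]
    print("t",round(s["time"],2),"board",tobd(s["tool_pos"][:2]),"z",s["tool_pos"][2].round(4),"tilt",np.degrees(np.arccos(-a[2])).round(1),"yaw_y",np.degrees(np.arctan2(-r[0,1],r[1,1])-YAW).round(1),"F",s["contact_force"].round(1),"j",s["joint_pos"].round(2))
E
python3 - <<'E'
from h import *
for n in("scene","top"):
    im=cv2.imread(f"pics/{n}0.png");h=cv2.cvtColor(im,cv2.COLOR_BGR2HSV).astype(int)
    H,S,V_=h[...,0],h[...,1],h[...,2]
    for k,m in {"purple":(H>130)&(H<165)&(S>120)&(V_>75),"blue":(H>105)&(H<128)&(S>120)&(V_>110)}.items():
        cs=max(cv2.findContours(cv2.morphologyEx(m.astype(np.uint8),cv2.MORPH_CLOSE,np.ones((5,5))),0,2)[0],key=cv2.contourArea)
        w=np.array([ray(n,p[0],.15) for p in cs],np.float32);r=cv2.minAreaRect(w)
        print(n,k,np.round(r[1],3),[tobd(p).tolist() for p in cv2.boxPoints(r)])
rep();go(-.19,-.016,.25,0,yaw=0)
E
```

```text
scene purple [0.129 0.092] [[-0.285, 0.2191], [-0.2674, 0.1287], [-0.1409, 0.1533], [-0.1585, 0.2437]]
scene blue [0.093 0.129] [[-0.3935, -0.0519], [-0.3001, -0.1406], [-0.236, -0.0731], [-0.3294, 0.0156]]
top purple [0.126 0.092] [[-0.2842, 0.2199], [-0.2668, 0.1295], [-0.1432, 0.1533], [-0.1606, 0.2436]]
top blue [0.091 0.127] [[-0.3949, -0.0511], [-0.3032, -0.1387], [-0.2402, -0.0728], [-0.3318, 0.0149]]
t 0.1 board [-0.2805  0.6995] z 0.2302 tilt 0.1 yaw_y -29.4 F [-0.4 -0.2  0.1] j [ 1.19  0.05  1.61 -0.    1.48 -0.12]
shift [-1.075 -1.448 -0.047] turn [-4.000e-03 -1.000e-03 -1.026e+00] min rows 17.3
```

>>> carry_out(moves=[[1,-0.06,-0.08,-0.03,0,0,-0.06],[1,-0.12,-0.16,-0.06,0,0,-0.12],[1,-0.18,-0.24,-0.09,0,0,-0.18],[1,-0.24,-0.32,-0.1,0,0,-0.24],[1,-0.3,-0.4,-0.1,0,0,-0.3],[1,-0.36,-0.48,-0.1,0,0,-0.36],[1,-0.42,-0.57,-0.1,0,0,-0.42],[1,-0.48,-0.65,-0.1,0,0,-0.48]])

```text
time: 0.77
tool_pos: [0.2791, 0.3016, 0.2708]
tool_rot: [-0.0, 0.009, 1.0, -0.0]
contact_force: [1.0, -0.7, -1.0]
gripper_width: 1.003
```

```bash
python3 -c "
from h import *
rep();go(-.18,-.02,.25,0)"
```

```text
t 0.77 board [-0.2411  0.3775] z 0.2708 tilt 0.0 yaw_y -15.5 F [ 1.  -0.7 -1. ] j [ 0.64 -0.52  2.03 -0.    1.63 -0.91]
shift [-0.412 -0.917  0.052] turn [-0.001 -0.    -0.54 ] min rows 9.7
```

>>> carry_out(moves=[[1,-0.05,-0.1,0,0,0,-0.07],[1,-0.09,-0.2,0,0,0,-0.14],[1,-0.14,-0.3,0,0,0,-0.21],[1,-0.18,-0.4,0,0,0,-0.28],[1,-0.23,-0.5,0,0,0,-0.35],[1,-0.27,-0.6,0,0,0,-0.42],[1,-0.32,-0.7,0,0,0,-0.49],[1,-0.36,-0.8,0,0,0,-0.54]])

```text
time: 1.43
tool_pos: [0.4106, -0.005, 0.2711]
tool_rot: [0.0, -0.125, 0.992, 0.0]
contact_force: [1.2, 0.5, 0.2]
gripper_width: 1.004
```

```bash
python3 -c "
from h import *
rep();go(-.178,-.02,.2,0);go(-.178,-.02,.1,0)"
```

```text
t 1.43 board [-0.1906  0.0477] z 0.2711 tilt 0.0 yaw_y -0.1 F [1.2 0.5 0.2] j [-0.19 -0.52  2.03  0.    1.63 -2.02]
shift [-0.032 -0.169  0.178] turn [ 0.     0.001 -0.004] min rows 2.4
shift [-0.031 -0.169  0.428] turn [ 0.     0.001 -0.004] min rows 4.4
```

>>> carry_out(moves=[[1,-0.02,-0.08,0,0,0,0],[1,-0.03,-0.17,0,0,0,0],[1,-0.03,-0.17,0.08,0,0,0],[1,-0.03,-0.17,0.17,0,0,0],[1,-0.03,-0.17,0.25,0,0,0],[1,-0.03,-0.17,0.33,0,0,0],[1,-0.03,-0.17,0.4,0,0,0],[1,-0.03,-0.17,0.42,0,0,0]])

```text
time: 2.1
tool_pos: [0.435, -0.0647, 0.0977]
tool_rot: [-0.004, -0.125, 0.992, 0.002]
contact_force: [-0.8, 0.9, -1.2]
gripper_width: 0.999
```

```bash
python3 -c "
from h import *
rep();go(-.14,-.02,.103,0);go(-.11,-.02,.103,0)
f=manip.grab_frame('scene');cv2.imwrite('pics/s1.png',cv2.resize(f[70:260,180:400,::-1],None,fx=2.7,fy=2.7))"
```

```text
t 2.1 board [-0.1818 -0.0161] z 0.0977 tilt 0.6 yaw_y -0.2 F [-0.8  0.9 -1.2] j [-0.32 -0.28  2.15  0.    1.28 -2.14]
shift [-0.104 -0.009 -0.014] turn [ 0.01  -0.016 -0.006] min rows 1.0
shift [-0.179 -0.009 -0.015] turn [ 0.01  -0.016 -0.006] min rows 1.7
```

View pics/s1.png

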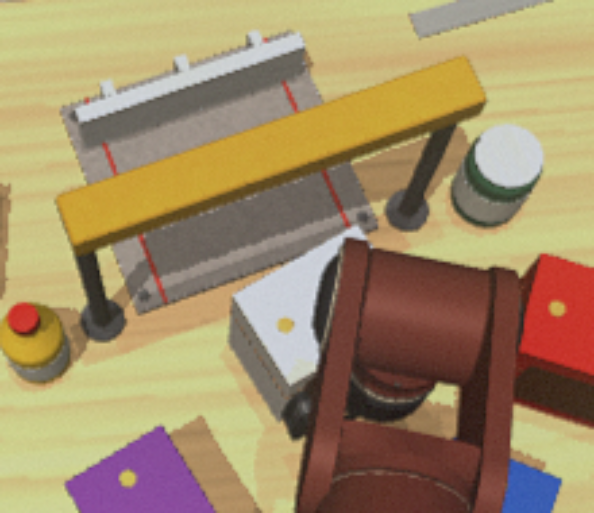

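The gripper stands behind the white block (top face at about (300,310) in the crop), clear of red, blue and the lamp. Now I'll push slowly.

>>> carry_out(moves=[[1,-0.015,0,-0.01,0,0,0],[1,-0.03,0,-0.01,0,0,0],[1,-0.04,0,-0.01,0,0,0],[1,-0.05,0,-0.01,0,0,0],[1,-0.06,0,-0.01,0,0,0],[1,-0.07,0,-0.01,0,0,0],[1,-0.08,0,-0.01,0,0,0],[1,-0.09,0,-0.01,0,0,0]])

```text
time: 2.82
tool_pos: [0.4738, -0.0566, 0.1071]
tool_rot: [-0.0, -0.125, 0.992, 0.0]
contact_force: [-2.4, -0.1, 0.8]
gripper_width: 1.003
```

```bash
python3 -c "
from h import *
rep()"
```

```text
t 2.82 board [-0.1423 -0.0181] z 0.1071 tilt 0.1 yaw_y -0.2 F [-2.4 -0.1  0.8] j [-0.28 -0.2   2.06 -0.    1.28 -2.1 ]
```

>>> carry_out(moves=[[1,-0.01,0,0,0,0,0],[1,-0.02,0,0,0,0,0],[1,-0.03,0,0,0,0,0],[1,-0.04,0,0,0,0,0],[1,-0.05,0,0,0,0,0],[1,-0.06,0,0,0,0,0],[1,-0.065,0,0,0,0,0],[1,-0.07,0,0,0,0,0]])

```text
time: 3.48
tool_pos: [0.5011, -0.05, 0.1073]
tool_rot: [-0.0, -0.125, 0.992, -0.0]
contact_force: [-3.2, -1.1, 0.6]
gripper_width: 1.001
```

```bash
python3 -c "
from h import *
rep()"
```

```text
t 3.48 board [-0.1142 -0.0185] z 0.1073 tilt 0.0 yaw_y -0.2 F [-3.2 -1.1  0.6] j [-0.25 -0.13  2.   -0.    1.27 -2.07]
```

>>> carry_out(moves=[[1,-0.004,0,0,0,0,0],[1,-0.008,0,0,0,0,0],[1,-0.012,0,0,0,0,0],[1,-0.016,0,0,0,0,0],[1,-0.02,0,0,0,0,0],[1,-0.02,0,0,0,0,0]])

```text
time: 3.98
tool_pos: [0.5089, -0.0479, 0.1073]
tool_rot: [0.0, -0.125, 0.992, 0.0]
contact_force: [-2.2, -0.3, -0.6]
gripper_width: 1.001
```

```bash
python3 -c "
from h import *
rep()
for n in('scene','top'):
    f=manip.grab_frame(n);cv2.imwrite('pics/%s2.png'%n,f[:,:,::-1])
a=[cv2.resize(cv2.imread('pics/%s2.png'%n)[75:230,190:390],(400,310)) for n in('scene','top')]
cv2.imwrite('pics/c2.png',np.hstack(a))
print([proj('scene',O+u*U+v*V+[0,0,.15]).round(0).tolist() for u,v in((0,.049),(0,-.081),(-.095,.049))])"
```

```text
t 3.98 board [-0.1061 -0.0184] z 0.1073 tilt 0.0 yaw_y -0.2 F [-2.2 -0.3 -0.6] j [-0.24 -0.11  1.99  0.    1.26 -2.06]
[[260.0, 158.0], [310.0, 140.0], [275.0, 193.0]]
```

View pics/c2.png

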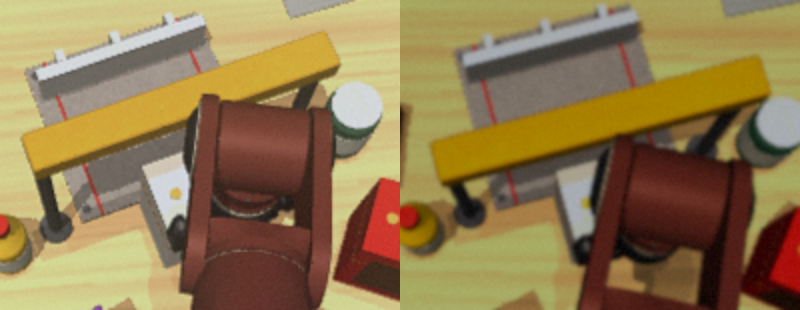

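The picture shows the block's front-left top corner at crop (140,165), i.e. full-frame (260,157). The predicted position for flush is (260,158), so it is square against the board edge. Next I'll back off slightly, tilt the tool and tip the block.

```bash
python3 -c "
from h import *
go(-.118,-.018,.105,20);go(-.118,-.018,.105,40)"
```

```text
shift [0.03  0.001 0.006] turn [-0.001 -0.697 -0.006] min rows 2.8
shift [0.03  0.001 0.006] turn [-0.002 -1.395 -0.005] min rows 5.6
```

>>> carry_out(moves=[[1,0.03,0,0,0,0,0],[1,0.03,0,0,0,-0.1,0],[1,0.03,0,0,0,-0.2,0],[1,0.03,0,0,0,-0.3,0],[1,0.03,0,0,0,-0.4,0],[1,0.03,0,0,0,-0.5,0],[1,0.03,0,0,0,-0.6,0],[1,0.03,0,0.006,0,-0.7,0]])

```text
time: 4.75
tool_pos: [0.4983, -0.0512, 0.1065]
tool_rot: [0.176, -0.123, 0.977, 0.021]
contact_force: [0.3, 0.1, 0.1]
gripper_width: 1.0
```

>>> carry_out(moves=[[1,0,0,0,0,-0.1,0],[1,0,0,0,0,-0.2,0],[1,0,0,0,0,-0.3,0],[1,0,0,0,0,-0.4,0],[1,0,0,0,0,-0.5,0],[1,0,0,0,0,-0.6,0],[1,0,0,0,0,-0.7,0],[1,0,0,0,0,-0.7,0]])

```text
time: 5.42
tool_pos: [0.496, -0.051, 0.1038]
tool_rot: [0.34, -0.116, 0.932, 0.043]
contact_force: [-0.6, 0.9, -0.7]
gripper_width: 0.998
```

```bash
python3 -c "
from h import *
rep();go(-.118,-.018,.105,40);go(-.090,-.018,.105,40);go(-.06,-.018,.105,40)"
```

```text
t 5.42 board [-0.1194 -0.0182] z 0.1038 tilt 40.1 yaw_y -0.3 F [-0.6  0.9 -0.7] j [-0.51 -0.54  2.44  0.66  0.81 -2.69]
shift [-0.005  0.001 -0.   ] turn [-0.005  0.005 -0.008] min rows 0.0
shift [-0.058  0.001  0.045] turn [-0.005  0.005 -0.008] min rows 0.7
shift [-0.115  0.001  0.093] turn [-0.005  0.005 -0.008] min rows 1.4
```

>>> carry_out(moves=[[1,-0.01,0,0.008,0,0,0],[1,-0.02,0,0.016,0,0,0],[1,-0.03,0,0.024,0,0,0],[1,-0.038,0,0.032,0,0,0],[1,-0.048,0,0.04,0,0,0],[1,-0.057,0,0.048,0,0,0],[1,-0.067,0,0.056,0,0,0],[1,-0.076,0,0.064,0,0,0]])

```text
time: 6.08
tool_pos: [0.5358, -0.0406, 0.1047]
tool_rot: [0.34, -0.118, 0.932, 0.043]
contact_force: [-5.4, -0.7, 3.6]
gripper_width: 1.003
```

```bash
python3 -c "
from h import *
rep()
f=manip.grab_frame('scene');cv2.imwrite('pics/s3.png',cv2.resize(f[70:260,180:400,::-1],None,fx=2.7,fy=2.7))"
```

```text
t 6.08 board [-0.0782 -0.0181] z 0.1047 tilt 40.0 yaw_y -0.1 F [-5.4 -0.7  3.6] j [-0.43 -0.41  2.35  0.65  0.73 -2.65]
```

View pics/s3.png

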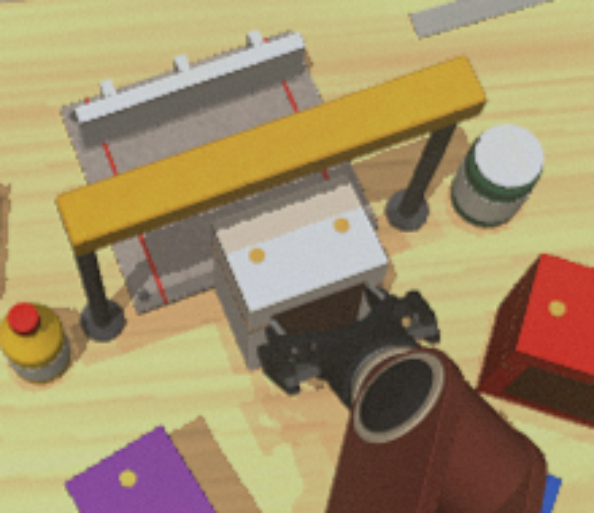

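The block is square to the edge and starting to tip, with its top face at about (300,250) in the crop. The gripper is clear of the lamp, so I'll continue.

>>> carry_out(moves=[[1,-0.008,0,0.006,0,0,0],[1,-0.015,0,0.013,0,0,0],[1,-0.023,0,0.019,0,0,0],[1,-0.03,0,0.025,0,0,0],[1,-0.037,0,0.031,0,0,0],[1,-0.044,0,0.037,0,0,0],[1,-0.05,0,0.042,0,0,0],[1,-0.056,0,0.047,0,0,0]])

```text
time: 6.8
tool_pos: [0.5644, -0.0338, 0.1052]
tool_rot: [0.34, -0.117, 0.932, 0.043]
contact_force: [-2.5, -1.1, 3.9]
gripper_width: 0.998
```

>>> carry_out(moves=[[1,-0.005,0,0.004,0,0,0],[1,-0.01,0,0.008,0,0,0],[1,-0.015,0,0.012,0,0,0],[1,-0.02,0,0.017,0,0,0],[1,-0.025,0,0.021,0,0,0],[1,-0.03,0,0.025,0,0,0],[1,-0.035,0,0.029,0,0,0],[1,-0.038,0,0.032,0,0,0]])

```text
time: 7.47
tool_pos: [0.5831, -0.0288, 0.1046]
tool_rot: [0.34, -0.117, 0.932, 0.043]
contact_force: [0.0, 0.3, 0.2]
gripper_width: 1.0
```

```bash
python3 -c "
from h import *
rep()
f=manip.grab_frame('scene');cv2.imwrite('pics/s4.png',cv2.resize(f[70:260,180:400,::-1],None,fx=2.7,fy=2.7))"
```

```text
t 7.47 board [-0.0294 -0.0185] z 0.1046 tilt 40.1 yaw_y -0.2 F [0.  0.3 0.2] j [-0.36 -0.27  2.25  0.64  0.66 -2.59]
```

View pics/s4.png

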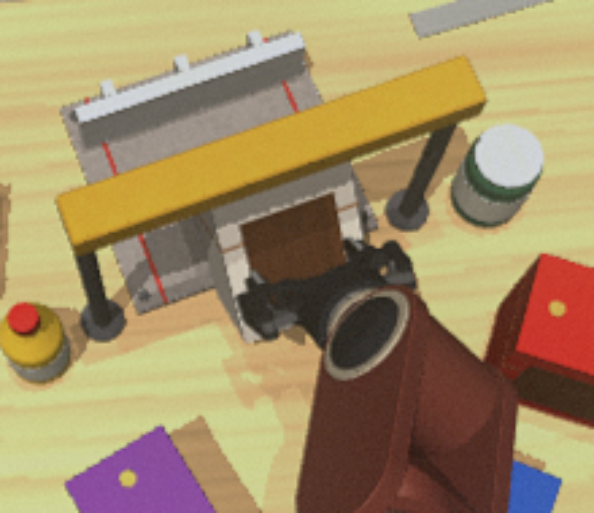

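The brown panel is now visible facing up at crop (295,235), and the contact force is about zero. I'll retreat and check that it lies flat.

>>> carry_out(moves=[[1,0,0,-0.02,0,0,0],[1,0.02,0,-0.04,0,0,0],[1,0.05,0,-0.06,0,0,0],[1,0.08,0,-0.08,0,0,0],[1,0.11,0,-0.1,0,0,0],[1,0.14,0,-0.12,0,0,0],[1,0.16,0,-0.14,0,0,0],[1,0.16,0,-0.14,0,0,0]])

```text
time: 8.18
tool_pos: [0.4994, -0.0502, 0.1058]
tool_rot: [0.34, -0.117, 0.932, 0.043]
contact_force: [0.2, -0.1, -0.8]
gripper_width: 0.998
```

```bash
python3 -c "
from h import *
rep();go(-.08,-.02,.06,45);go(-.03,-.02,.06,45)
for n in('scene','top'):
    f=manip.grab_frame(n);cv2.imwrite('pics/%s5.png'%n,f[:,:,::-1])
a=[cv2.resize(cv2.imread('pics/%s5.png'%n)[75:230,190:390],(400,310)) for n in('scene','top')]
cv2.imwrite('pics/c5.png',np.hstack(a))
for n,r in(('scene',75),('top',70)):
  print(n,[((proj(n,O+u*U+v*V+[0,0,.105])-[190,75])*2).round(0).tolist() for u,v in((-.01,.049),(-.01,-.081),(.14,.049))])"
```

```text
t 8.18 board [-0.1159 -0.0183] z 0.1058 tilt 40.1 yaw_y -0.2 F [ 0.2 -0.1 -0.8] j [-0.5  -0.53  2.43  0.65  0.81 -2.68]
shift [ 0.005 -0.004  0.145] turn [-0.005 -0.172 -0.006] min rows 1.4
shift [-0.091 -0.003  0.226] turn [-0.005 -0.172 -0.006] min rows 2.3
scene [[142.0, 185.0], [239.0, 151.0], [100.0, 82.0]]
top [[155.0, 185.0], [257.0, 158.0], [124.0, 74.0]]
```

View pics/c5.png

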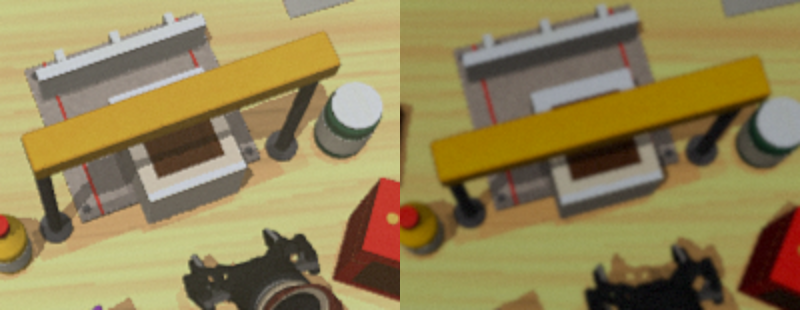

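It lies flat with the panel up: rear top edge at scene crop (148,200)-(247,166), front-left corner at (110,99). I'll turn these into board coordinates.

```bash
python3 -c "
from h import *
for n,o,ps in(('scene',75,[(148,200),(247,166),(110,99)]),('top',70,[(160,207),(263,179),(131,96)])):
  print(n,[tobd(ray(n,np.array(p)/2+[190,o],.105)).tolist() for p in ps])
go(-.09,-.016,.06,45);go(-.06,-.016,.055,45)"
```

```text
scene [[-0.0303, 0.049], [-0.032, -0.0822], [0.1135, 0.0454]]
top [[-0.026, 0.0475], [-0.0256, -0.0841], [0.1217, 0.0443]]
shift [0.029 0.007 0.129] turn [-0.006 -0.169 -0.005] min rows 1.3
shift [-0.021  0.007  0.187] turn [-0.006 -0.169 -0.005] min rows 1.8
```

```bash
python3 -c "
from h import *
go(-.055,-.017,.1,40);go(-.05,-.017,.065,40);go(-.03,-.017,.065,40)"
```

```text
shift [-0.103  0.005  0.109] turn [-0.006  0.005 -0.005] min rows 1.4
shift [-0.056  0.005  0.184] turn [-0.006  0.005 -0.005] min rows 1.8
shift [-0.094  0.005  0.216] turn [-0.006  0.005 -0.005] min rows 2.3
```

>>> carry_out(moves=[[1,-0.035,0,0.035,0,0,0],[1,-0.07,0,0.07,0,0,0],[1,-0.1,0.005,0.11,0,0,0],[1,-0.085,0.005,0.135,0,0,0],[1,-0.07,0.005,0.16,0,0,0],[1,-0.056,0.005,0.184,0,0,0],[1,-0.065,0.005,0.192,0,0,0],[1,-0.075,0.005,0.2,0,0,0]])

```text
time: 8.95
tool_pos: [0.5726, -0.0291, 0.0638]
tool_rot: [0.339, -0.117, 0.932, 0.043]
contact_force: [0.1, -0.7, 0.6]
gripper_width: 1.0
```

```bash
python3 -c "
from h import *
rep();go(-.01,-.017,.065,40);go(.022,-.017,.065,40);go(.035,-.017,.065,40)"
```

```text
t 8.95 board [-0.0397 -0.0162] z 0.0638 tilt 40.0 yaw_y -0.2 F [ 0.1 -0.7  0.6] j [-0.37 -0.21  2.29  0.73  0.6  -2.7 ]
shift [-0.059 -0.002  0.045] turn [-0.002  0.001 -0.006] min rows 0.7
shift [-0.12  -0.002  0.097] turn [-0.002  0.001 -0.006] min rows 1.5
shift [-0.145 -0.002  0.118] turn [-0.002  0.001 -0.006] min rows 1.8
```

>>> carry_out(moves=[[1,-0.007,0,0.006,0,0,0],[1,-0.015,0,0.012,0,0,0],[1,-0.022,0,0.018,0,0,0],[1,-0.03,0,0.024,0,0,0],[1,-0.037,0,0.03,0,0,0],[1,-0.045,0,0.036,0,0,0],[1,-0.052,0,0.042,0,0,0],[1,-0.06,0,0.048,0,0,0]])

```text
time: 9.62
tool_pos: [0.6024, -0.0219, 0.0655]
tool_rot: [0.34, -0.117, 0.932, 0.043]
contact_force: [-3.2, -1.2, 1.2]
gripper_width: 0.993
```

>>> carry_out(moves=[[1,-0.006,0,0.005,0,0,0],[1,-0.012,0,0.01,0,0,0],[1,-0.018,0,0.015,0,0,0],[1,-0.024,0,0.02,0,0,0],[1,-0.03,0,0.025,0,0,0],[1,-0.036,0,0.03,0,0,0],[1,-0.042,0,0.035,0,0,0],[1,-0.048,0,0.04,0,0,0]])

```text
time: 10.28
tool_pos: [0.6265, -0.0157, 0.0655]
tool_rot: [0.34, -0.117, 0.932, 0.043]
contact_force: [-2.2, -1.7, 1.4]
gripper_width: 1.001
```

```bash
python3 -c "
from h import *
rep();go(.035,-.017,.065,40)
for n in('scene','top'):
    f=manip.grab_frame(n);cv2.imwrite('pics/%s6.png'%n,f[:,:,::-1])
a=[cv2.resize(cv2.imread('pics/%s6.png'%n)[75:230,190:390],(400,310)) for n in('scene','top')]
cv2.imwrite('pics/c6.png',np.hstack(a))"
```

```text
t 10.28 board [ 0.0159 -0.0167] z 0.0655 tilt 40.1 yaw_y -0.2 F [-2.2 -1.7  1.4] j [-0.3  -0.08  2.16  0.7   0.54 -2.63]
shift [-0.036 -0.001  0.032] turn [-0.003  0.003 -0.005] min rows 0.5
```

View pics/c6.png

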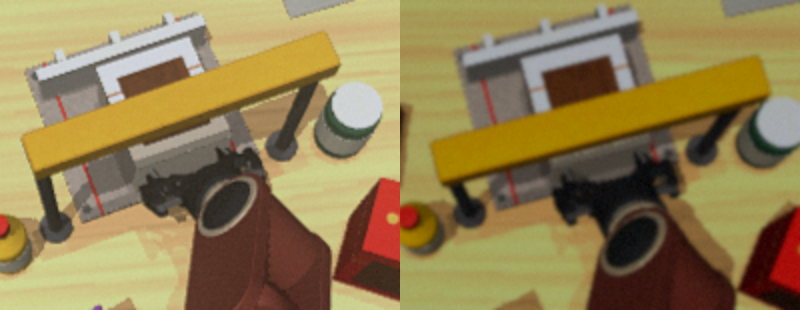

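The block front edge is at top crop (121,62), roughly 15–20 mm short of the fence and square to it. I'll do the last stretch slowly and watch the force.

>>> carry_out(moves=[[1,-0.004,0,0.003,0,0,0],[1,-0.007,0,0.006,0,0,0],[1,-0.01,0,0.009,0,0,0],[1,-0.013,0,0.011,0,0,0],[1,-0.016,0,0.013,0,0,0],[1,-0.019,0,0.016,0,0,0],[1,-0.022,0,0.018,0,0,0],[1,-0.025,0,0.021,0,0,0]])

```text
time: 11.05
tool_pos: [0.6391, -0.0125, 0.0656]
tool_rot: [0.34, -0.117, 0.932, 0.043]
contact_force: [-3.0, 0.2, 1.0]
gripper_width: 1.003
```

>>> carry_out(moves=[[1,-0.001,0,0.001,0,0,0],[1,-0.002,0,0.002,0,0,0],[1,-0.003,0,0.003,0,0,0],[1,-0.005,0,0.004,0,0,0],[1,-0.006,0,0.005,0,0,0],[1,-0.007,0,0.006,0,0,0]])

```text
time: 11.55
tool_pos: [0.6426, -0.0117, 0.0656]
tool_rot: [0.34, -0.117, 0.932, 0.043]
contact_force: [-3.5, -0.1, -0.4]
gripper_width: 1.001
```

```bash
python3 -c "
from h import *
rep()"
```

```text
t 11.55 board [ 0.0324 -0.0168] z 0.0656 tilt 40.1 yaw_y -0.2 F [-3.5 -0.1 -0.4] j [-0.28 -0.04  2.13  0.69  0.53 -2.61]
```

Next come 0.5 mm steps, a few at a time, watching for the force to rise.

>>> carry_out(moves=[[1,-0.001,0,0.001,0,0,0],[1,-0.002,0,0.0015,0,0,0],[1,-0.003,0,0.0025,0,0,0],[1,-0.004,0,0.003,0,0,0]])

```text
time: 11.88
tool_pos: [0.6445, -0.0112, 0.0656]
tool_rot: [0.34, -0.117, 0.932, 0.043]
contact_force: [-2.3, -0.5, 0.5]
gripper_width: 0.998
```

>>> carry_out(moves=[[1,-0.001,0,0.001,0,0,0],[1,-0.002,0,0.0015,0,0,0],[1,-0.003,0,0.0025,0,0,0]])

```text
time: 12.13
tool_pos: [0.646, -0.0108, 0.0656]
tool_rot: [0.34, -0.117, 0.932, 0.043]
contact_force: [-2.8, -0.4, 0.0]
gripper_width: 1.003
```

>>> carry_out(moves=[[1,-0.001,0,0.001,0,0,0],[1,-0.002,0,0.0015,0,0,0],[1,-0.003,0,0.0025,0,0,0]])

```text
time: 12.38
tool_pos: [0.6475, -0.0104, 0.0656]
tool_rot: [0.34, -0.117, 0.932, 0.043]
contact_force: [-3.1, 0.2, -0.4]
gripper_width: 1.003
```

>>> carry_out(moves=[[1,-0.001,0,0.001,0,0,0],[1,-0.002,0,0.0015,0,0,0]])

```text
time: 12.55
tool_pos: [0.6485, -0.0101, 0.0657]
tool_rot: [0.34, -0.117, 0.932, 0.043]
contact_force: [-2.1, -1.0, -0.9]
gripper_width: 1.001
```

>>> carry_out(moves=[[1,-0.001,0,0.001,0,0,0],[1,-0.002,0,0.0015,0,0,0]])

```text
time: 12.72
tool_pos: [0.6494, -0.0098, 0.0656]
tool_rot: [0.34, -0.117, 0.932, 0.043]
contact_force: [-1.9, -1.1, -0.5]
gripper_width: 1.002
```

>>> carry_out(moves=[[1,-0.001,0,0.001,0,0,0],[1,-0.002,0,0.0015,0,0,0]])

```text
time: 12.88
tool_pos: [0.6501, -0.0097, 0.0656]
tool_rot: [0.34, -0.117, 0.932, 0.043]
contact_force: [-7.9, -3.4, 2.2]
gripper_width: 1.007
```

>>> carry_out(moves=[[1,-0.001,0,0.001,0,0,0],[1,-0.002,0,0.0015,0,0,0]])

```text
time: 13.05
tool_pos: [0.6505, -0.0099, 0.0654]
tool_rot: [0.339, -0.118, 0.932, 0.042]
contact_force: [-18.2, -6.7, 9.1]
gripper_width: 0.996
```

>>> carry_out(moves=[[1,-0.001,0,0.001,0,0,0],[1,-0.002,0,0.0015,0,0,0]])

```text
time: 13.22
tool_pos: [0.6507, -0.01, 0.0653]
tool_rot: [0.339, -0.118, 0.932, 0.042]
contact_force: [-30.1, -9.8, 15.9]
gripper_width: 0.999
```

```bash
python3 -c "
from h import *
rep()
f=[manip.grab_frame(n)[75:155,210:320,::-1] for n in('scene','top')]
cv2.imwrite('pics/c7.png',np.hstack([cv2.resize(i,None,fx=3.6,fy=3.6,interpolation=cv2.INTER_CUBIC) for i in f]))
for n in('scene','top'): print(n,[((proj(n,O+u*U+v*V+[0,0,z])-[210,75])*3.6).round(0).tolist() for u,v,z in((.185,.048,.105),(.185,-.082,.105),(.185,.048,.07))])"
```

```text
t 13.22 board [ 0.0407 -0.0172] z 0.0653 tilt 39.9 yaw_y -0.1 F [-30.1  -9.8  15.9] j [-0.27 -0.02  2.11  0.68  0.53 -2.6 ]
scene [[88.0, 94.0], [256.0, 38.0], [90.0, 117.0]]
top [[135.0, 74.0], [312.0, 28.0], [137.0, 94.0]]
```

View pics/c7.png

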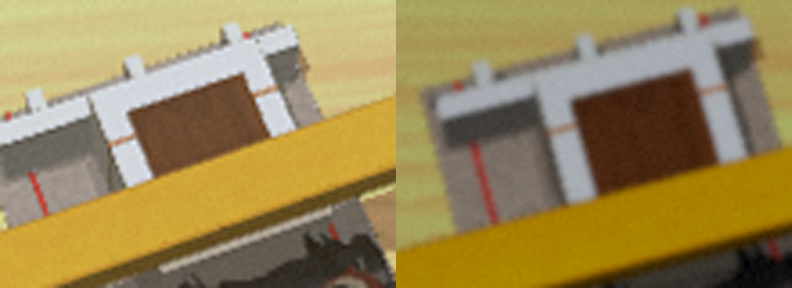

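The block touches the fence: its front-left corner is at scene (88,94) and top (138,78), against predictions of (88,94) and (135,74). The force rose steadily to about 35 N in half-millimetre steps, so it is seated. Now I'll back straight off.

>>> carry_out(moves=[[1,0.005,0,-0.004,0,0,0],[1,0.015,0,-0.012,0,0,0],[1,0.03,0,-0.024,0,0,0],[1,0.05,0,-0.04,0,0,0],[1,0.07,0,-0.06,0,0,0],[1,0.1,0,-0.085,0,0,0],[1,0.13,0,-0.12,0,0,0],[1,0.15,0,-0.16,0,0,0]])

```text
time: 13.98
tool_pos: [0.5659, -0.0304, 0.075]
tool_rot: [0.339, -0.117, 0.932, 0.043]
contact_force: [0.4, -0.4, -0.2]
gripper_width: 0.999
```

>>> carry_out(moves=[[1,0.02,0,-0.05,0,0,0],[1,0.03,0,-0.1,0,0,0],[1,0.03,0,-0.14,0,0,0],[1,0.03,0,-0.14,0,0,0]])

```text
time: 14.32
tool_pos: [0.5241, -0.0429, 0.1141]
tool_rot: [0.342, -0.117, 0.931, 0.041]
contact_force: [1.0, 0.2, 0.8]
gripper_width: 1.001
```

```bash
python3 -c "
from h import *
rep()
for n in('scene','top'):
    f=manip.grab_frame(n);cv2.imwrite('pics/%s8.png'%n,f[:,:,::-1])
a=[cv2.resize(cv2.imread('pics/%s8.png'%n)[75:230,190:390],(400,310)) for n in('scene','top')]
cv2.imwrite('pics/c8.png',np.hstack(a))
for n in('scene','top'):
    d=cv2.absdiff(cv2.imread(f'pics/{n}8.png'),cv2.imread(f'pics/{n}0.png')).max(2)
    for k,p,z in(('glue',(.5425,.218),.07),('tin',(.6625,-.24),.05)):
        c=proj(n,np.r_[p,z]).astype(int);print(n,k,np.median(d[c[1]-12:c[1]+12,c[0]-12:c[0]+12]))
    print(n,'offcut',np.median(d[130:180,160:190]))"
```

```text
t 14.32 board [-0.0901 -0.0174] z 0.1141 tilt 40.4 yaw_y -0.2 F [1.  0.2 0.8] j [-0.45 -0.47  2.38  0.64  0.77 -2.64]
scene glue 14.0
scene tin 12.0
scene offcut 14.0
top glue 11.0
top tin 11.0
top offcut 12.0
```

View pics/c8.png

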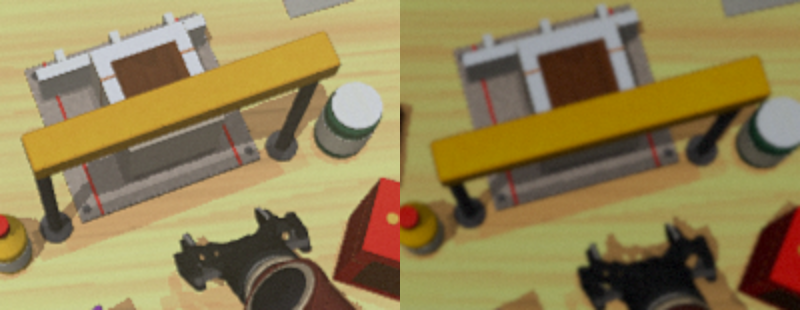

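The block is still flush with the fence, panel up, and the tool is clear of everything. The bottle, tin and offcut differ only by image noise from the first pictures. I'll hand in.

```bash
python3 -c "
from plant import manip
print(manip.job_done())"
```

```text
the job is handed in; nothing more can be done
None
```

The white block now lies on the board, brown panel up, with its end flush against the back fence. I handed the job in at about 14.4 s of the 51 s allowed; no verdict was reported.

**What I did:** I pushed the block square to the board's front edge with the open fingers. Then I tilted the tool 40°, tipped the block over the edge under the lamp bar, and slid it to the fence. The last stretch was in half-millimetre steps, and I stopped when the force had risen from about 3 N to about 35 N at seating. I then withdrew the tool about 130 mm from where it had been pressing.

**Last checks:**
- **Block:** its fence-side corner was at the predicted pixel in the scene view. In the top view it was about 1 pixel off, which is within the calibration.
- **Robot:** the force after withdrawing was about 1 N, which is noise level.
- **Bystanders:** the bottle, tin and offcut looked unchanged, with image differences at noise level.
- **Lamp bar:** it showed no movement, and no force pointed to contact with it.

**Loose ends:**
- The block slid back about 18 mm when it fell onto the board; the slide made up for that.
- It sits about 17 mm right of the board's centre line, close to where it started sideways.
- The final press of about 35 N was firmer than it needed to be, because I took two more 1 mm moves after first contact at about 9 N.

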